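# Stamp a tag through the press guard

### The job

Stamp the blank tag in the guarded bench press: push the tray fully home by its front plate, then reach down through the guard window, press the lever with the round pad all the way down, keep it down for a good second, then let it come back up and move clear. It is all pushing and pressing: pick nothing up, do not touch the press frame or its guard, and leave the lever with the square pad and everything else on the bench alone.

Things in the scene. Friction and masses are not known exactly. Their poses are not given: they have to be found in the camera images.
- press: Fixed marking press, not to be touched. Origin: on the table under the middle of the guard; x points to its rear (away from the robot), y to its left, z up. Base plate x -60 to +90, y +-130, 12 mm high. Level guard plate on corner posts, 114 (x) by 240 mm (y), 5 mm thick, its top 115 mm above the table; a strip on its front edge reaches down to 92 mm; clear side panels. It has two windows.
- window_left (a point): Centre of the press's left (+y) guard window, at the guard's top surface (115 mm above the table), 60 mm from the press's middle. The window is a square hole, 90 x 90 mm, edges along the press's x and y; a 30 mm bar parts it from the other. One lever lies under each window.
- window_right (a point): The same for the right (-y) window, 90 x 90 mm.
- tray (a joint): How far the tray stands out, in m: 0 fully home (at its stop), up to 0.05 out, towards -x of the press. It slides along the press's x axis with about 2.5 N of friction and stays where it is left. It starts 0.015 to 0.038 out.
- tray_face (a point): Centre of the front face of the tray's upright aluminium front plate, to be pushed in the +x direction of the press. Plate 80 mm wide, 5 mm thick, from 22 to 78 mm above the table; this point is 50 mm above the table. When home, this face is 101 mm in front of the press origin and 44 mm in front of the guard's front edge.
- stamp_lever (a joint): Lever with the ROUND pad, the one to press, in rad: 0 up, 0.24 fully down at its stop. Sprung: about 3 N on the pad starts it, 7 N holds it down; it returns up by itself.
- stamp_lever_pad (a point): Centre of the top of the round steel pad, 40 mm across, level when up, 93 mm above the table (22 mm below the guard's top); fully down its centre is 15 mm lower and it leans 14 degrees. Up to about 16 mm off the middle of its window; which window varies. Its arm, 14 mm wide, runs 62 mm to the rear (+x of the press) to a pivot under the guard's rear bar.
- clamp_lever (a joint): Lever with the SQUARE pad, to be left alone: same values and spring.
- clamp_lever_pad (a point): Centre of the top of the square steel pad (38 x 38 mm), at the same height, under the other window.
- coupling: Bystander, loose: steel conduit coupling, an upright tube 34 mm across, 40 mm high, standing in front of the press on its left (+y of the press) of the tray. Origin at its underside.
- bushing: Bystander, loose: brass bushing 32 mm across, 28 mm high, in front of the press on the other (-y) side of the tray. Origin at its underside.
- outlet_box: Bystander, loose: open steel outlet box 100 x 55 x 45 mm. Origin at its underside.
- tape_roll: Bystander, loose: black roll of tape lying flat, 68 mm across, 19 mm high. Origin at its underside.
- screwdriver: Bystander, loose: screwdriver lying on the table. Origin at its underside.
- spray_can: Bystander, loose: can 54 mm across, 150 mm high. Origin at its underside.
- breaker: Bystander, loose: black circuit breaker 78 x 26 x 55 mm with a grey toggle (71 mm to its top). Origin at its underside.

How it is judged:
By the outcome, as a careful person would: the job done as asked, in the order asked, and still so for the second after the job is handed in, with the robot touching nothing.
It also fails if it takes over 43 s, if anything falls off the work surface, if the arm or the gripper's body presses on something with over 40 N, if the wrist force passes 120 N, or if a joint passes its speed limit or range.

### The arm

A 6-joint arm with a two-finger parallel gripper is mounted at the origin on the work surface. World frame = base frame: x ahead of the robot, y to its left, z up, the work surface at z = 0. Lengths are in mm, angles in rad, forces in N, time in s.
With the tool pointing down it reaches from about 400 to 825 mm from the base axis. Payload 7 kg.
Tool frame: the origin (TCP) lies at the very end of the fingers, on their centre line; the grasp point (between the pads) lies 19 mm behind it; z points along the fingers, y is the direction in which the jaws open and shut (so a half turn about z gives the same grasp; the last joint's range is limited). The gripper opens to 88 mm and grips with 3 to 60 N. Pads are 19 mm wide; open, the fingers measure 130 mm over their backs; the gripper's body (78 mm by 193 mm) begins 47 mm behind the grasp point.
Start: joints at [-0.986, 0.359, 0.012, 0, -1.224, -0.288], TCP at [197.385, -645.472, 226.561] pointing down, gripper open.
Joint ranges: [-3.07, 3.07], [-1.43, 2.12], [-1.02, 1.25], [-3.03, 1.67], [-3.05, -0], [-3.03, 3.03]. Speed limits (rad/s): [2.39, 2.39, 3.01, 3.14, 3.14, 3.14].

### API

Orientations are given as a unit quaternion [x, y, z, w].
In Python, from plant import bot gives the robot as it stands. Calls block until the motion is done:
- bot.move_ptp(position, orientation): joint-space move of the TCP to a pose.
- bot.line_to(position, velocity=150, ori=None): straight line of the TCP; ori=None keeps the orientation; velocity is the mean speed in mm/s.
- bot.move_joints(angles): joint-space move.
- bot.move_gripper(opening, force=None): finger opening in mm; force is the grip in N (None keeps the last); returns when the fingers have stopped.
- bot.pause(seconds).
- bot.solve_ik(position, orientation): joint angles nearest the present ones, or None.
- bot.read_state(): the state.
- bot.camera(name): name is "side" or "top" or "wrist"; returns the picture (400x640x3 uint8, red, green, blue); there is no depth.
- bot.get_calibration(name): a dict with "fx", "fy", "cx", "cy" (pixels), "distortion" ([k1, k2, p1, p2, k3] as OpenCV has them; the pictures are not rectified), "view" (4x4, takes a point from world to camera coordinates); the wrist camera has in their place "T_tool_cam" (4x4, takes a point from camera to tool coordinates, whose origin is the TCP and whose axes are the flange's). Camera axes: x right, y up, looking along -z (the intrinsics and any distortion apply to the point x, -y, -z); pixel columns grow to the right and rows downward; lengths in mm; the calibration is good to about 2 mm. A picture is of the moment at which its call begins: read the wrist's pose just before it. get_calibration takes no time and is no camera call.
A pose or a line that the arm cannot do raises bot.Unreachable and nothing moves.
- bot.close_job(): hands the job in, once; it reports no verdict.
The state is a dict: "t": time; "joint_pos": joint angles; "qvel": joint speeds; "tau": joint torques, N m; "tcp_pos": TCP position; "eef_rot": TCP orientation; "contact_force": force on the tool from outside, world axes, zero at the start; "moment": the same for the moment, N m; "width": finger opening in mm.
Only numpy, scipy, OpenCV 4.12 (cv2) and the standard library are available. Lean on these libraries where they do the work, as an engineer would, in place of code of your own. Each camera call takes 0.05 s, during which the arm holds its last target. There are 200 camera calls.

## Working session

There is one attempt and no reset: what is moved stays moved. The work goes in short steps, each a Python script; the robot and the scene stay as the last script left them, time stands still between calls to the robot, and variables do not carry over. Pictures are saved under pics/ and viewed, about 8 in all and at most 12, crops included, and the job is handed in when it is done.

```bash
mkdir -p pics; ls; cat > h.py <<'E'
import numpy as np, cv2
from scipy.spatial.transform import Rotation as R
from plant import bot
def snap(name,fn):
    s=bot.read_state(); im=bot.camera(name); cv2.imwrite('pics/'+fn,im[:,:,::-1]); return s,im
def cam(name,s=None):
    c=bot.get_calibration(name)
    K=np.array([[c['fx'],0,c['cx']],[0,c['fy'],c['cy']],[0,0,1.]]); d=np.array(c['distortion'],float)
    if name=='wrist':
        T=np.eye(4);T[:3,:3]=R.from_quat(s['eef_rot']).as_matrix();T[:3,3]=s['tcp_pos'];M=T@np.array(c['T_tool_cam'])
    else: M=np.linalg.inv(np.array(c['view']))
    return K,d,M
def ray(C,px):
    K,d,M=C
    u=cv2.undistortPoints(np.array(px,float).reshape(-1,1,2),K,d).reshape(-1,2)
    v=np.c_[u[:,0],-u[:,1],-np.ones(len(u))]@M[:3,:3].T
    return M[:3,3],v
def onz(C,px,z):
    o,v=ray(C,px); return o+v*((z-o[2])/v[:,2])[:,None]
def proj(C,P):
    K,d,M=C
    p=(np.atleast_2d(P)-M[:3,3])@M[:3,:3]; p=p*[1,-1,-1]
    return cv2.projectPoints(p,np.zeros(3),np.zeros(3),K,d)[0].reshape(-1,2)
def tri(rays):
    A=np.zeros((3,3));b=np.zeros(3)
    for o,v in rays:
        v=v.ravel()/np.linalg.norm(v);P=np.eye(3)-np.outer(v,v);A+=P;b+=P@o
    return np.linalg.solve(A,b)
E
python3 - <<'E'
from h import *
np.set_printoptions(precision=2,suppress=True)
a=snap('top','top0.png')[1]; b=snap('side','side0.png')[1]
s=bot.read_state()
print(s['t'],s['eef_rot'],s['contact_force'],s['width'])
for n in('top','side','wrist'):
    print(n,bot.get_calibration(n)); 
E
```

```text
pics
0.1 [-0.15  0.99  0.   -0.  ] [-0.9   0.4   0.67] 87.81082216114194
top {'fx': 453.38153122428, 'fy': 453.38153122428, 'cx': 317.10494229268005, 'cy': 202.40731294914872, 'distortion': array([-0.02,  0.  ,  0.  ,  0.  ,  0.  ]), 'view': array([[   -0.02,    -1.  ,     0.01,   -23.61],
       [    0.99,    -0.02,     0.17,  -537.95],
       [   -0.17,     0.02,     0.99, -1096.62],
       [    0.  ,     0.  ,     0.  ,     1.  ]])}
side {'fx': 361.09869768129533, 'fy': 361.09869768129533, 'cx': 318.12934013686606, 'cy': 203.7482191959323, 'distortion': array([-0.07,  0.  ,  0.  ,  0.  ,  0.  ]), 'view': array([[  -0.97,   -0.24,   -0.  ,  531.61],
       [   0.17,   -0.67,    0.72, -169.38],
       [  -0.17,    0.7 ,    0.7 , -848.12],
       [   0.  ,    0.  ,    0.  ,    1.  ]])}
wrist {'fx': 315.9764684634234, 'fy': 315.9764684634234, 'cx': 319.5911333891661, 'cy': 199.03644913564935, 'distortion': array([-0.04,  0.  ,  0.  ,  0.  ,  0.  ]), 'T_tool_cam': array([[   0.  ,    0.95,    0.3 ,   81.76],
       [   1.  ,    0.  ,   -0.  ,    0.94],
       [  -0.  ,    0.3 ,   -0.95, -157.88],
       [   0.  ,    0.  ,    0.  ,    1.  ]])}
```

View pics/top0.png

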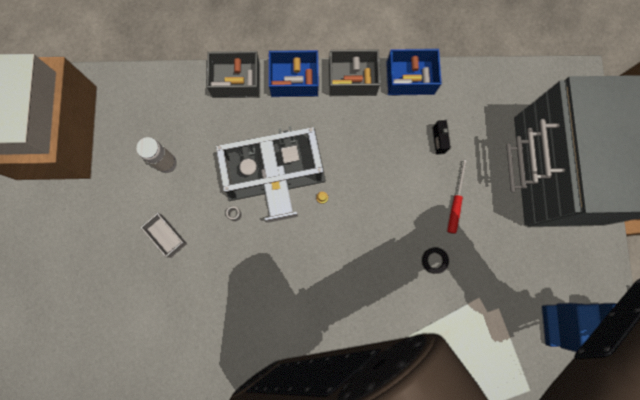

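View pics/side0.png

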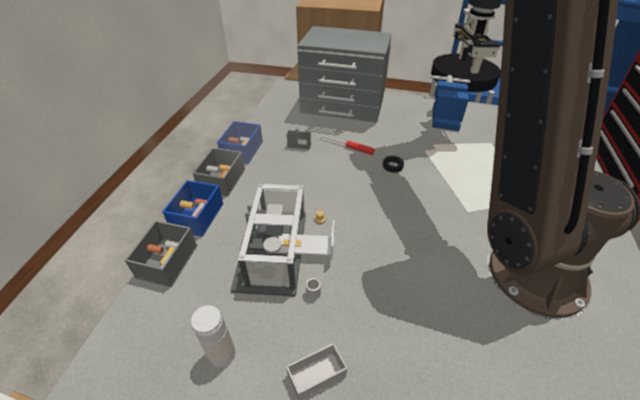

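The round pad is in the left window at about (248,167) in the top view, and the square pad is in the right one at (291,154). The tray plate is at about (280,217), the coupling at (233,213) and the bushing at (322,197). Next I'll get a coarse press pose and move to a wrist view.

```bash
cat > a.py <<'E'
from h import *
np.set_printoptions(precision=1,suppress=True)
T=cam('top');S=cam('side')
c=onz(T,[(217,150),(314,128),(324,171),(226,190)],115);print('corners',c,np.linalg.norm(np.diff(c,axis=0),axis=1))
m=c.mean(0);print('mid',m)
y=(c[0]-c[1]+c[3]-c[2])[:2];print('yaw',np.degrees(np.arctan2(y[1],y[0]))-90)
print('pads',onz(T,[(248,167),(291,154)],93),'plate',onz(T,[(264,219),(297,215)],78),'coup/bush',onz(T,[(233,213),(322,197)],30))
print('round tri',tri([ray(T,[(248,167)]),ray(S,[(273,243)])]))
yaw=np.arctan2(y[1],y[0])-np.pi/2
f=np.array([np.cos(yaw),np.sin(yaw),0])
# tool z down, tool x = -f (camera on robot side)
for sg in(1,-1):
  X=sg*f;Z=np.array([0,0,-1.]);q=R.from_matrix(np.c_[X,np.cross(Z,X),Z]).as_quat()
  for h in(260,300,340):
    p=m*[1,1,0]+[0,0,h]-f*60; print(sg,h,p,bot.solve_ik(p,q))
E
python3 a.py
```

```text
corners [[658.1 205.8 115. ]
 [709.6 -29.  115. ]
 [601.6 -50.9 115. ]
 [559.4 182.7 115. ]] [240.4 110.2 237.4]
mid [632.2  77.1 115. ]
yaw 11.308733785787567
pads [[620.2 133.9  93. ]
 [651.3  28.5  93. ]] plate [[493.3  96.5  78. ]
 [501.7  16.2  78. ]] coup/bush [[516.7 180.1  30. ]
 [554.  -47.   30. ]]
round tri [618.3 133.3  96.4]
1 260 [573.3  65.4 260. ] [ 0.5  0.2 -0.2  0.  -1.2  1.3]
1 300 [573.3  65.4 300. ] [ 0.5  0.2 -0.1  0.  -1.3  1.3]
1 340 [573.3  65.4 340. ] [ 0.5  0.1 -0.   0.  -1.4  1.3]
-1 260 [573.3  65.4 260. ] [ 0.5  0.2 -0.2  0.  -1.2 -1.8]
-1 300 [573.3  65.4 300. ] [ 0.5  0.2 -0.1  0.  -1.3 -1.8]
-1 340 [573.3  65.4 340. ] [ 0.5  0.1 -0.   0.  -1.4 -1.8]
```

```bash
cat >> h.py <<'E'
def quat(f):
    X=-np.array([f[0],f[1],0.]);Z=np.array([0,0,-1.]);return R.from_matrix(np.c_[X,np.cross(Z,X),Z]).as_quat()
E
python3 - <<'E'
from h import *
np.set_printoptions(precision=2,suppress=True)
yaw=np.radians(11.3);f=np.array([np.cos(yaw),np.sin(yaw),0])
bot.line_to([400,-200,290],velocity=350)
bot.move_ptp(np.array([632,77,280])+20*f,quat(f))
s,im=snap('wrist','w0.png')
print(s['t'],s['tcp_pos'],s['contact_force'])
E
```

```text
3.0667 [651.32  79.79 280.5 ] [ 0.11  0.39 -0.87]
```

View pics/w0.png

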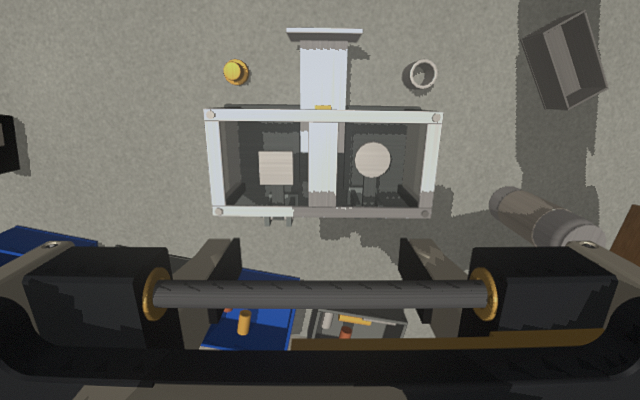

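The wrist view shows the round pad at (373,160), the square pad at (276,168), guard corners at about (204,108), (441,110), (430,217) and (212,217), and the tray plate's top edge along row ~29, columns 287–362. I'll view an enlarged crop to read these more precisely.

```bash
python3 - <<'E'
import cv2
im=cv2.imread('pics/w0.png')[20:225,195:450]
cv2.imwrite('pics/w0c.png',cv2.resize(im,None,fx=2.9,fy=2.9,interpolation=cv2.INTER_CUBIC))
import numpy as np
im=cv2.imread('pics/w0.png');g=cv2.cvtColor(im,cv2.COLOR_BGR2GRAY)
for n,(x,y) in{'round':(373,160),'sq':(276,168)}.items():
    hsv=im.astype(int); m=(abs(hsv-hsv[y,x]).max(2)<35).astype(np.uint8)
    k,l,st,c=cv2.connectedComponentsWithStats(m); i=l[y,x]; print(n,im[y,x],st[i],c[i])
E
```

```text
round [170 180 188] [355 142  35  36 950] [372.10842105 159.45052632]
sq [172 182 190] [ 259  152   34   33 1090] [275.65137615 167.79449541]
```

View pics/w0c.png

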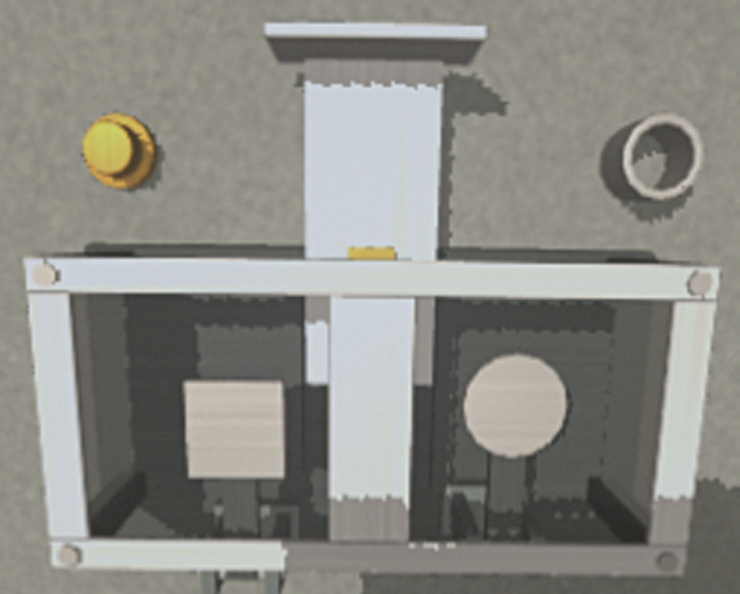

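```bash
cat > m.py <<'E'
from h import *
np.set_printoptions(precision=1,suppress=True)
yaw=np.radians(11.3);f=np.array([np.cos(yaw),np.sin(yaw),0])
s=bot.read_state();C=cam('wrist',s);T=cam('top')
o=lambda p:(np.array(p,float)+.5)/2.9+[195,20]-.5
w=onz(C,o([(25,259),(719,269),(684,574),(52,568)]),115) # FR,FL,RL,RR
y=(w[1]-w[0]+w[2]-w[3]);yaw=np.arctan2(-y[0],y[1]);f=np.array([np.cos(yaw),np.sin(yaw),0]);l=np.array([-f[1],f[0],0])
m=w.mean(0);print('guard sides',np.linalg.norm(np.roll(w,-1,0)-w,axis=1),'yaw',np.degrees(yaw),'mid',m)
rel=lambda P:np.c_[(P-m)@f,(P-m)@l,P[:,2]]
print('windows L',rel(onz(C,o([(414,299),(670,302),(651,541),(408,541)]),115)),'R',rel(onz(C,o([(71,293),(330,297),(330,541),(87,541)]),115)))
pr=tri([ray(C,[(373.0,159.7)]),ray(T,[(248,167)])]);ps=tri([ray(C,[(275.7,167.8)]),ray(T,[(291,154)])])
print('tri round',pr,'sq',ps)
P=onz(C,[(373.0,159.7),(275.7,167.8)],93);print('pads',P,rel(P),'diam',np.linalg.norm(np.diff(onz(C,o([(464,405),(567,405)]),93),axis=0)))
t=onz(C,o([(264,24),(487,26)]),78);print('plate',t,rel(t))
print('tri guard',[tri([ray(C,[o(a)]),ray(T,[b])]) for a,b in(((25,259),(324,174)),((719,269),(226,190)),((684,574),(217,150)))])
print('tri plate',[tri([ray(C,[o(a)]),ray(T,[b])])for a,b in(((264,24),(297,215)),((487,26),(264,219)))])
E
python3 m.py
```

```text
guard sides [238.3 112.  239.5 112.8] yaw 10.545833968010685 mid [634.8  80.7 115. ]
windows L [[-44.2  14.3 115. ]
 [-44.6 103.2 115. ]
 [ 43.  105.7 115. ]
 [ 44.   14.6 115. ]] R [[ -45.1 -104.2  115. ]
 [ -44.5  -14.7  115. ]
 [  44.3  -14.5  115. ]
 [  45.4 -105.5  115. ]]
tri round [621.2 134.9  91. ] sq [655.6  29.4  76.5]
pads [[621.3 135.2  93. ]
 [651.3  31.1  93. ]] [[ -3.3  56.1  93. ]
 [  7.1 -51.7  93. ]] diam 39.36135207707235
plate [[507.1  16.6  78. ]
 [492.2  94.7  78. ]] [[-137.3  -39.7   78. ]
 [-137.7   39.9   78. ]]
tri guard [array([600.9, -52.3,  95.7]), array([557.6, 181.4, 127.9]), array([660.2, 204. , 124.5])]
tri plate [array([504.2,  15.7,  64.1]), array([492.9,  95.2,  81.6])]
```

Every measurement agrees with the given sizes. The tray stands out about 36.5 mm and the round pad is at (-3, 56) in the press frame. Next I'll push the tray home with closed fingers, with the force read at each step.

```bash
cat >> h.py <<'E'
yaw=np.radians(10.55);F=np.array([np.cos(yaw),np.sin(yaw),0]);L=np.array([-F[1],F[0],0]);M0=np.array([634.8,80.7,0])
W=lambda x,y,z:M0+x*F+y*L+[0,0,z]
def prel(s): d=np.array(s['tcp_pos'])-M0; return np.array([d@F,d@L,d[2]])
E
cat > push.py <<'E'
from h import *
np.set_printoptions(precision=1,suppress=True)
bot.move_gripper(0)
bot.move_ptp(W(-175,0,200),quat(F)); bot.line_to(W(-175,0,55),150)
bot.pause(.2); f0=np.array(bot.read_state()['contact_force']); print('width',bot.read_state()['width'],f0)
bot.line_to(W(-152,0,55),80)
x=-152
while x<-99:
    x+=4 if x<-116 else 1.5
    bot.line_to(W(x,0,55),40)
    s=bot.read_state();f=(np.array(s['contact_force'])-f0)@F
    print(x,prel(s),'F %.1f'%f)
    if f<-14:break
bot.pause(.3);s=bot.read_state();print('held',prel(s),np.array(s['contact_force'])-f0,s['t'])
E
python3 push.py
```

```text
width 0.36987458701762543 [0.8 0.1 1.4]
-148 [-148.1   -0.1   54.9] F -1.9
-144 [-144.    -0.1   54.9] F -2.2
-140 [-139.7   -0.    55. ] F -0.7
-136 [-135.5    0.1   55.1] F -1.6
-132 [-131.4    0.1   55.1] F -1.0
-128 [-127.5    0.1   55.1] F -1.8
-124 [-123.5    0.    55. ] F -0.2
-120 [-119.5    0.    55. ] F -1.5
-116 [-115.5    0.    55. ] F -1.9
-114.5 [-114.4    0.    55. ] F -2.0
-113.0 [-113.   -0.   55.] F -3.5
-111.5 [-111.9   -0.    54.9] F -4.2
-110.0 [-111.9   -0.2   54.7] F -10.1
-108.5 [-111.9   -0.4   54.5] F -13.7
-107.0 [-111.8   -0.5   54.3] F -18.6
held [-111.9   -0.5   54.3] [-19.4   2.2  11.6] 11.1917
```

The tray reached its hard stop, with the TCP at -111.9 where I expected about -111. I'll back off, hover over the round pad and check.

```bash
python3 - <<'E'
from h import *
np.set_printoptions(precision=1,suppress=True)
bot.line_to(W(-135,0,55),100)
bot.line_to(W(-135,0,190),250)
bot.line_to(W(-4,56,190),250)
bot.line_to(W(-4,56,135),150);bot.pause(.2)
s,a=snap('wrist','w1.png');_,b=snap('side','s1.png')
print(s['t'],prel(s),s['contact_force'])
C=cam('wrist',s);S=cam('side')
print(proj(C,[W(-4,56,135),W(-3.3,56,93),W(-101,0,78)]),proj(S,[W(-4,56,135),W(-3.3,56,93)]))
b=b[150:310,200:360];b=cv2.resize(b[:,:,::-1],(400,400),interpolation=cv2.INTER_CUBIC)
cv2.imwrite('pics/c1.png',np.hstack([a[:,100:500,::-1],b]))
E
```

```text
13.75 [ -3.3  56.1 136.4] [-0.6  0.5 -0.1]
[[317.4 252.1]
 [317.7 224.8]
 [230.6  74.8]] [[269.6 231.6]
 [271.1 244.2]]
```

View pics/c1.png

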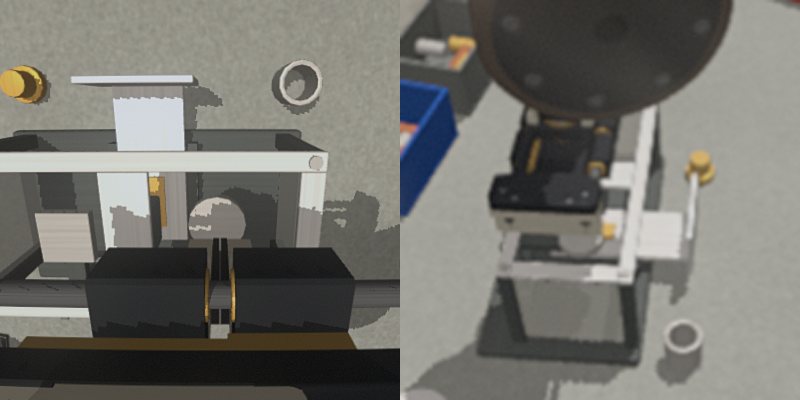

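The tray is home: the plate edge is at row ~76 and I predicted 75. The fingertips are centred over the round pad, at column 317. Pressing now.

```bash
python3 - <<'E'
from h import *
np.set_printoptions(precision=1,suppress=True)
f0=np.array(bot.read_state()['contact_force'])
bot.line_to(W(-4.5,56,100),80)
z=98
while z>68:
    z-=2 if z>84 else 1
    bot.line_to(W(-4.5,56,z),30)
    s=bot.read_state();d=np.array(s['contact_force'])-f0
    print(z,prel(s),d)
    if d[2]>20 or np.hypot(*d[:2])>12:break
bot.pause(1.6);s=bot.read_state();print('held',prel(s),np.array(s['contact_force'])-f0,s['t'])
snap('side','s2.png');snap('wrist','w2.png')
E
```

```text
96 [-4.4 56.  96.1] [-0.3 -0.3 -0.2]
94 [-4.6 56.  94. ] [-0.  -0.1 -0. ]
92 [-4.4 56.  92.2] [-0.7 -0.3  1.9]
90 [-4.6 56.  90. ] [-2.3 -0.8  2.5]
88 [-4.7 56.  87.9] [-2.3 -0.3  3.4]
86 [-4.9 56.  86. ] [-3.3 -0.7  4.9]
84 [-4.9 56.  84. ] [-4.2 -1.2  5.1]
83 [-5.  55.9 83.1] [-4.6 -1.3  5.7]
82 [-5.  55.9 82.1] [-5.2 -0.3  5.9]
81 [-5.  55.9 81.1] [-5.6 -0.7  5.5]
80 [-5.  55.9 80.1] [-5.8 -0.5  6. ]
79 [-5.  56.  79.5] [-7.3 -0.6  8.1]
78 [-5.  55.9 79.2] [-8.8 -1.2 13.4]
77 [-4.9 55.9 79. ] [-11.1  -0.7  18.4]
76 [-4.9 55.9 78.8] [-14.   -0.8  23.8]
held [-4.8 55.9 78.8] [-13.5  -1.   23.2] 19.825
```

The lever stalled at its stop at about 79 mm, close to the 80 mm I predicted, and was held there for 1.6 s at 23 N. Now I'll release, move clear and check.

```bash
python3 - <<'E'
from h import *
np.set_printoptions(precision=1,suppress=True)
bot.line_to(W(-4.5,56,100),40)
bot.line_to(W(-4.5,56,280),200)
bot.line_to(W(20,0,280),200);bot.pause(.3)
s,a=snap('wrist','w3.png');C=cam('wrist',s)
print(s['t'],prel(s),s['contact_force'])
print(proj(C,[W(-3.3,56.1,93),W(7.1,-51.7,93),W(-101,-40,78),W(-101,40,78)]))
cv2.imwrite('pics/w3c.png',cv2.resize(a[15:235,190:450,::-1],None,fx=2.5,fy=2.5,interpolation=cv2.INTER_CUBIC))
E
```

```text
22.4833 [ 19.8   0.6 280.1] [ 0.1 -0.1 -0. ]
[[368.9 155.9]
 [271.2 165.1]
 [280.1  61.9]
 [355.6  62. ]]
```

View pics/w3c.png

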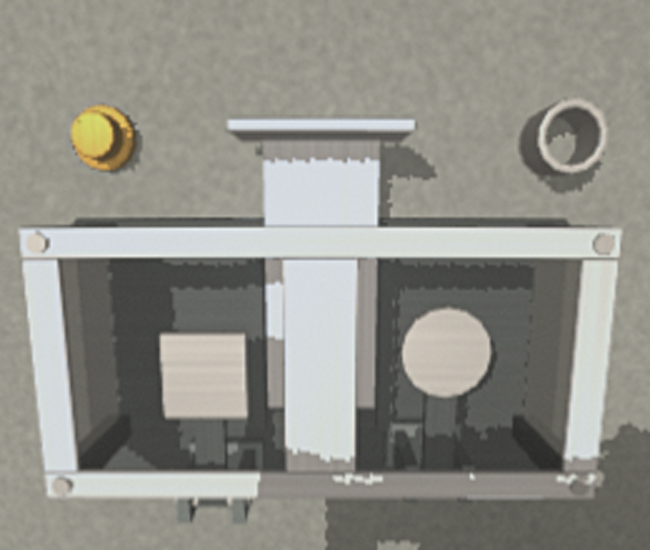

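```bash
python3 -c "
from plant import bot
print(bot.close_job())"
```

```text
the job is handed in; nothing more can be done
None
```

The tag press cycle is done in the order you asked, and I handed the job in at about 22.5 s of the 43 s allowed.

- **Tray:** I pushed it by its front plate, with the gripper closed, about 36 mm in to its hard stop. The force rose to about 19 N with no further travel. In the final picture the plate's front edge is within about a pixel (roughly 1 mm) of its predicted home position.
- **Lever:** I pressed the round pad through the left window until it stalled at its stop, with the fingertips at about 79 mm, close to the 80 mm I predicted. I held it there for 1.6 s at about 23 N downward, with a 14 N sideways force I put down to the pad's lean and friction, then let it come back up.
- **After the press:** The round pad is back at its original measured position, the square pad, coupling and bushing look unmoved, and the contact force with the arm clear was about 0 N. I did not re-image the outlet box, tape roll, screwdriver, spray can and breaker afterwards; the arm never went near them.
- **Disagreement:** Some coarse height estimates that included the overhead camera were off by 10–20 mm, from hand-read pixels at poor viewing angles. I used the wrist-camera measurements with the given heights instead, and their sizes matched the text to within about 2 mm.

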